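# Set a rivet in a bag's handle plate on a round-topped anvil

### The arm

A 6-joint arm with a two-finger parallel gripper is mounted at the origin on the work surface. World frame = base frame: x ahead of the robot, y to its left, z up, the work surface at z = 0. Lengths are in m, angles in degrees, forces in N, time in s.
With the tool pointing down it reaches from about 0.25 to 0.725 m from the base axis. Payload 9.7 kg.
Tool frame: the origin (TCP) lies between the finger pads; the fingertips stand bot.tcp_to_tips ahead of it and the grasp point (between the pads) lies 2 mm behind it (bot.tcp_to_tips is the distance from the TCP to the fingertips, in m); z points along the fingers, y is the line along which they close (so a half turn about z gives the same grasp; the last joint's range is limited). The gripper opens to 85 mm and grips with 20 to 120 N. Pads are 22 mm wide; open, the fingers measure 114 mm over their backs; the gripper's body (76 mm by 85 mm) begins 54 mm behind the grasp point. The pads swing forward as they close: fully open they stand 13 mm farther back than shut.
Start: joints at [67.208, 4.979, 10.078, 95.1, 0, 90], TCP at [0.213, 0.507, 0.248] pointing down, gripper open.
Joint ranges: [-179.16, 179.16], [-48.56, 103.87], [-65.8, 70.77], [-126.05, 130.52], [-82.76, 87.17], [-180, 180]. Speed limits (degrees/s): [127.2, 127.2, 147.25, 180, 180, 180].

### API

Orientations are given as [roll, pitch, yaw] about the fixed x, y, z axes, in that order (R = Rz(yaw) Ry(pitch) Rx(roll)).
In Python, from workcell import sensors, camera, camera_params, bot gives the robot as it stands.
- The arm moves only by the tool apply_moves, never from a script. Its argument "motion" is a list of rows, each an object with "jaw": the opening, from -1 (shut) to 1 (fully open); "xyz": the shift along the tool's x, y, z in mm, a list of three; "twist": the turn about the tool's z in rad. A call has 1 to 5 rows; each row is the pose to reach, as a shift and turn from the pose commanded when the call began, along the tool's axes at that moment; what a row does not reach only later rows make up. A row lasts 1/8 s, in which the tool goes at most 62.5 mm and 10.7 degrees, less where a joint would pass 70% of its speed; a pose out of reach is approached as far as the arm can. A call with a gripper value outside its range is refused whole. The fingers move at their own pace and stop on an object; "grip_force" is the grip in N (left out, the last holds). Time passes only in rows, so rows that repeat a pose let the fingers close. It gives the time, the measured TCP pose, the force, the opening and the grip force at its end, in the units of the state.
- sensors.get_obs(): the state, without advancing time (a new reading comes with each control period).
- camera(name): name is "scene" or "side" or "wrist"; returns (picture, depth): 420x560x3 uint8, red, green, blue; 420x560 float32, m along the optical axis (not along the pixel's ray), 0 where there is no reading.
- camera_params(name): a dict with "mtx" (3x3 intrinsics, pixels), "rvec" (rotation vector, rad) and "tvec" (3), from world to camera coordinates, as OpenCV has them. Camera axes: x right, y down, z forward; pixel columns grow to the right and rows downward; lengths in m; the calibration is good to about 2 mm. A picture is of the moment at which its call begins: read the wrist's pose just before it. camera_params takes no time and is no camera call; for the wrist camera it gives the pose at the moment of the call.
- bot.job_done(): hands the job in; it is judged then, once.
The state is a dict: "time": time; "q": joint angles; "qd": joint speeds; "joint_efforts": joint torques, N m; "ee_pos": TCP position; "tcp_rot": TCP orientation; "wrist_force": force on the tool from outside, world axes, zero at the start; "torque": the same for the moment, N m; "opening": finger opening in m; "grasp_force": force on a finger pad.
Only numpy, scipy, OpenCV 4.12 (cv2) and the standard library are available. Lean on these libraries where they do the work, as an engineer would, in place of code of your own. Each camera call takes 0.05 s, during which the arm holds its last target. There are 200 camera calls.

### The job

Balance the aluminium handle plate, lugs up, with its middle on the round top of the press's anvil setting it down gently, not dropping it, and let go of it so that it lies there level by itself. Then pull the red bar of the press fully down so that the pad presses on the middle of the plate, hold it down for a second, and ease it slowly back up until the arm stands fully home: never let it spring back. The plate must still lie balanced on the anvil at the end; leave the screwdriver, the white bin and the thread spool where they are.

Things in the scene. Friction and masses are not known exactly. Their poses are not given: they have to be found in the camera images.
- plate: Loose aluminium plate, 150 mm long (its x), 40 mm wide (its y), 10 mm thick, about 0.2 kg, flat on the bench, z up. Origin: middle of its underside, under its centre of mass. On top, 62 mm from the middle towards each end, a dark steel strap lug 11 mm high, 34 mm wide; a flat brass rivet head marks the middle. Can be gripped across its width at the middle.
- press: Green press fixed to the bench, base 250 x 110 x 14 mm, from 80 mm in front (-x) to 170 mm behind (+x) the anvil's axis. Origin: on the bench under that axis; x points to the hinge cheeks at the back (97 mm behind the axis, 109 mm high), y along the hinge. The standing arm and pad stay about 80 mm behind the axis, so keep a gripper's narrow side along x over the anvil.
- anvil_top (a point): Highest point of the anvil, 75 mm above the bench; axes as the press. The anvil is a bright steel post of 64 mm diameter with a hemispherical top (radius 32 mm).
- press_hinge (a point): Middle of the hinge line of the press arm: 115 mm behind the anvil's axis, 85 mm above the bench. Axes as the press; the arm turns about its y.
- press_arm (a joint): Angle of the green press arm, rad: 0 standing up (home, a spring pulls it there), 1.45 fully down against its stop, level over the anvil, having swung to the press's -x. From about 1.40 its round black pad (28 mm diameter, spring-backed) presses on the plate's middle, with about 7 N at the stop. It takes up to about 10 N at the bar.
- bar_mid (a point): Middle of the red cross bar at the arm's end: 18 mm diameter, 140 mm long, parallel to the press's y. At angle q it lies, from the hinge, at [-0.205c+0.040s, 0, 0.205s+0.040c] m along the press's x, y, z, with c=cos(1.45-q), s=sin(1.45-q). The arm (18 mm wide) meets the bar here, so grip it to one side.
- bar_left (a point): Grip point on the bar's axis, 48 mm to the press's +y side of its middle.
- bar_right (a point): Grip point on the bar's axis, 48 mm to the press's -y side of its middle.
- screwdriver: Loose screwdriver with a red handle, 190 mm long along its x, lying on the bench. Leave it alone.
- parts_bin: White open bin full of metal bag fittings, 170 x 240 mm, 80 mm high; origin at the middle of its underside. Leave it alone.
- spool: Spool of blue thread with white flanges, 56 mm diameter, 70 mm high; origin at the middle of its underside. Leave it alone.
Things that resemble listed ones, but are neither listed nor needed, are in the scene too. Several things have the shape of the plate; the one meant has the colours described above.

How it is judged (in metres and radians):
On the way, in this order (a step that is already met when the one before it is completed fails the run):
1. the plate lies balanced on the anvil's top, let go, with the arm up (distance between plate and anvil_top below 0.012 m and angle between plate's own z axis and vertical below 0.25 rad and contact force between the fingers and plate below 0.05 N and contact force between plate and press above 0.3 N and value of joint press_arm below 0.5 rad), for 0.3 s.
2. the bar is held fully down while the pad presses on the plate (value of joint press_arm above 1.415 rad and contact force between press_arm and plate above 3 N and distance between plate and anvil_top below 0.012 m), for 0.9 s.
3. the arm stands fully home again (value of joint press_arm below 0.06 rad), for 0.2 s.
At the end, for the whole second after the job is handed in: The plate rests by itself, lugs up, on the anvil's round top: its underside's middle within 12 mm of the top point, tilted less than 0.2 rad (11 degrees), at rest; the press arm stands home (below 0.06 rad) (distance between plate and anvil_top below 0.012 m and angle between plate's own z axis and vertical below 0.2 rad and contact force between plate and press above 0.3 N and linear speed of plate below 0.03 m/s and angular speed of plate below 0.5 rad/s and value of joint press_arm below 0.06 rad); the robot touches nothing.
It fails at once if the plate is dropped (moves faster than 0.4 m/s while out of the fingers) (linear speed of plate above 0.4 m/s and contact force between the fingers and plate below 0.05 N).
It fails at once if the press arm springs back (faster than 2.5 rad/s) (velocity of joint press_arm below -2.5 rad/s).
It fails at once if the screwdriver is moved by more than 30 mm (distance of screwdriver from where it was at the start of the episode above 0.03 m).
It fails at once if the white bin is moved by more than 30 mm (distance of parts_bin from where it was at the start of the episode above 0.03 m).
It fails at once if the spool is moved by more than 30 mm (distance of spool from where it was at the start of the episode above 0.03 m).
It also fails if it takes over 72 s, if anything falls off the work surface, if the arm or the gripper's body presses on something with over 40 N, if the wrist force passes 120 N, or if a joint passes its speed limit or range.

## Working session

There is one attempt and no reset: what is moved stays moved. The work goes in short steps, Python scripts to look and compute and a tool call to move; the robot and the scene stay as the last step left them, time stands still between calls to the robot, and variables do not carry over. Pictures are saved under pics/ and viewed, at most 10 in all, crops included, and the job is handed in when it is done.

Besides the shell and the picture viewer there is one more tool, called as name(argument=value, ...) on one line, values as JSON. apply_moves: Moves the arm, as the interface text tells. Its arguments: {"type":"object","properties":{"motion":{"type":"array","items":{"type":"object","properties":{"jaw":{"type":"number"},"xyz":{"type":"array","items":{"type":"number"}},"twist":{"type":"number"}}}},"grip_force":{"type":"number"}},"required":["motion"]}

```bash
ls; mkdir -p pics; python3 - <<'E'
from workcell import sensors,camera,camera_params,bot
import cv2,numpy as np
print(sensors.get_obs(),bot.tcp_to_tips)
for n in("scene","side"):
    im,d=camera(n);cv2.imwrite(f"pics/{n}0.png",im[...,::-1]);np.savez(f"{n}0.npz",im=im,d=d);print(camera_params(n))
E
```

```text
pics
{'time': 0.0, 'q': array([6.72082462e+01, 5.01110901e+00, 1.00350690e+01, 9.50995057e+01,
       1.96191343e-04, 9.00005987e+01]), 'qd': array([-0.09577261, -0.01715545,  0.06367125, -0.07208568,  0.01024607,
       -0.04353302]), 'joint_efforts': array([ 1.33673915e-03, -5.20391679e+01,  4.64798605e+01,  1.63056829e-02,
       -6.32442698e-05,  1.83650087e-06]), 'ee_pos': array([0.21298117, 0.50686874, 0.24758848]), 'tcp_rot': array([-1.79924454e+02, -1.95401811e-04,  1.57207647e+02]), 'wrist_force': array([-0.09009793,  0.1623446 , -0.2220118 ]), 'torque': array([-0.00247356,  0.00613344, -0.0213372 ]), 'grasp_force': 0.0, 'opening': 0.08540471180697139} 0.017
{'mtx': array([[541.8613636 ,   0.        , 281.03245572],
       [  0.        , 541.8613636 , 206.42354365],
       [  0.        ,   0.        ,   1.        ]]), 'rvec': array([ 1.45433969,  2.37463458, -0.68027521]), 'tvec': array([ 0.25099208, -0.31146845,  2.10042014])}
{'mtx': array([[433.28415304,   0.        , 276.0610432 ],
       [  0.        , 433.28415304, 211.4005084 ],
       [  0.        ,   0.        ,   1.        ]]), 'rvec': array([ 2.19015   , -0.66112169,  0.29366226]), 'tvec': array([-0.46138996,  0.34042167,  1.27681699])}
```

View pics/scene0.png

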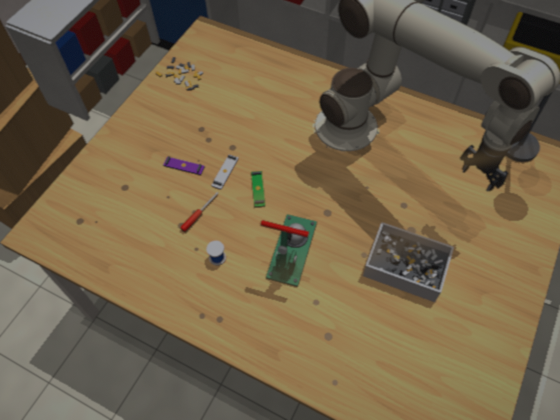

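View pics/side0.png

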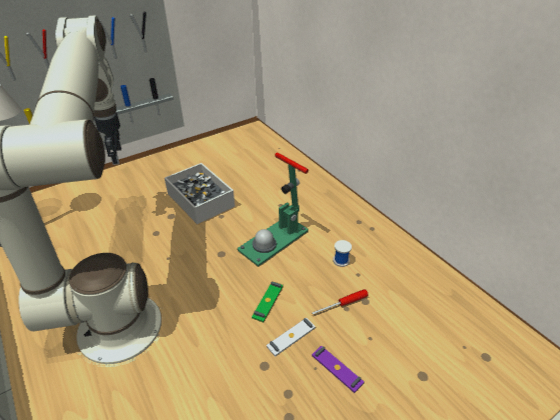

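The scene view shows the aluminium plate at (225,172), the press with its anvil at (299,235) and its bar at (284,229). Green and purple look-alike plates lie nearby. The side view shows the plate at (292,336), the anvil dome at (264,240) and the bar at (291,162).

```bash
cat > h.py <<'E'
import numpy as np,cv2
from workcell import sensors,camera,camera_params,bot
def world(d,p):
    K=p["mtx"];R=cv2.Rodrigues(p["rvec"])[0];v,u=np.indices(d.shape)
    c=np.stack([(u-K[0,2])/K[0,0]*d,(v-K[1,2])/K[1,1]*d,d],-1)
    return (c-p["tvec"].ravel())@R
def ray(uv,z,p):
    K=p["mtx"];R=cv2.Rodrigues(p["rvec"])[0];C=-R.T@p["tvec"].ravel()
    r=R.T@np.linalg.inv(K)@np.array([uv[0],uv[1],1.]);return C+r*(z-C[2])/r[2]
def rect(P):
    (c,s,a)=cv2.minAreaRect((P[:,:2]*1000).astype(np.float32));return np.round(c,1),np.round(s,1),round(a,1)
E
python3 - <<'E'
from h import *
for n,ap,ag in(("scene",(225,172),(292,250)),("side",(292,336),(272,242))):
    f=np.load(n+"0.npz");im,d=f["im"],f["d"];p=camera_params(n);W=world(d,p)
    hsv=cv2.cvtColor(im,cv2.COLOR_RGB2HSV);H,S,V=[hsv[...,i].astype(int) for i in range(3)]
    v,u=np.indices(d.shape)
    near=lambda a,r:(abs(u-a[0])<r)&(abs(v-a[1])<r)
    print(n,"plate px world",W[ap[1],ap[0]],im[ap[1],ap[0]],"bench noise")
    m=near(ap,45)&(W[...,2]>.005)&(W[...,2]<.035)&(d>0)&~((S>120)&(V>60)&(abs(H-15)>25))
    k,l,st,_=cv2.connectedComponentsWithStats(m.astype(np.uint8));
    m=l==l[ap[1],ap[0]];print("plate",m.sum(),rect(W[m]),np.median(W[m][:,2]))
    g=near(ag,60)&(H>60)&(H<95)&(S>80)&(d>0)
    b=g&(W[...,2]<.022)&(W[...,2]>.006);k,l,st,_=cv2.connectedComponentsWithStats(cv2.dilate(b.astype(np.uint8),np.ones((3,3))));i=1+np.argmax(st[1:,4]);b&=l==i
    print("base",b.sum(),rect(W[b]),np.median(W[b][:,2]))
    r=near(ag,110)&((H<8)|(H>172))&(S>150)&(W[...,2]>.2)&(d>0);print("bar",r.sum(),rect(W[r]),W[r].mean(0),W[r][:,2].max())
    a=near(ag,60)&(S<70)&(W[...,2]>.025)&(W[...,2]<.085)&(d>0);A=W[a]
    if len(A)>20:
        Q=np.c_[2*A,np.ones(len(A))];x=np.linalg.lstsq(Q,(A**2).sum(1),rcond=None)[0];print("sphere",len(A),x[:3],np.sqrt(x[3]+x[:3]@x[:3]),A[:,2].max(), A.mean(0))
E
```

```text
scene plate px world [ 0.400247   -0.30788764  0.00186749] [150 134 110] bench noise
plate 233890 (array([ 301.7, -459.7]), array([2250.9, 3304.2]), 7.6) -0.0011042316936822243
base 457 (array([541.4,  49. ]), array([180.4, 102.4]), 11.9) 0.01361436024378536
bar 247 (array([660.6,  70.1]), array([ 18.9, 138.2]), 11.8) [0.66034324 0.0713532  0.29946005] 0.3105877864038697
sphere 209 [0.59759383 0.05185226 0.08349408] 0.07322447021802223 0.08461657334293204 [0.56256203 0.05881161 0.05434645]
side plate px world [ 0.40145764 -0.3122883   0.00886683] [205 167  67] bench noise
plate 676 (array([ 400.4, -310.4]), array([150.7,  44.2]), 4.5) 0.010401693053097936
base 923 (array([573.4,  50.3]), array([250.2, 112.5]), 11.0) 0.014078592464135606
bar 170 (array([655.4,  66.2]), array([ 15.4, 141.9]), 10.8) [0.65539027 0.06203534 0.2986243 ] 0.3059049754194529
sphere 783 [ 0.60648548  0.18765994 -0.03344989] 0.196581153513654 0.08435413117991171 [0.52169784 0.20665613 0.05465893]
```

apply_moves(motion=[{"xyz":[-33,-45,0],"jaw":1},{"xyz":[-66,-90,0],"jaw":1},{"xyz":[-99,-135,0],"jaw":1},{"xyz":[-132,-180,0],"jaw":1},{"xyz":[-163,-227,0],"jaw":1}])

```text
validation failed for argument at $.mo...
```

apply_moves(motion=[{"xyz":[-33,-45,0],"jaw":1},{"xyz":[-66,-90,0],"jaw":1},{"xyz":[-99,-135,0],"jaw":1},{"xyz":[-132,-180,0],"jaw":1},{"xyz":[-163,-227,0],"jaw":1}])

```text
validation failed for argument at $.mo...
```

apply_moves(motion=[{"xyz":[-33,-45,0],"twist":-0.12,"jaw":1},{"xyz":[-66,-90,0],"twist":-0.24,"jaw":1},{"xyz":[-99,-135,0],"twist":-0.36,"jaw":1},{"xyz":[-132,-180,0],"twist":-0.476,"jaw":1},{"xyz":[-163,-227,0],"twist":-0.476,"jaw":1}])

```text
time: 0.72
ee_pos: [0.2753, 0.233, 0.248]
tcp_rot: [-180.0, 0.0, -175.4]
wrist_force: [1.3, -0.1, 0.0]
opening: 0.0852
grasp_force: 0.0
```

```bash
cat >> h.py <<'E'
def goto(x,y,z,yaw):
    o=sensors.get_obs();a=np.radians(o["tcp_rot"][2]);d=np.array([x,y,z])-o["ee_pos"]
    t=(yaw-o["tcp_rot"][2]+180)%360-180
    print("at",o["time"],o["ee_pos"].round(4),o["tcp_rot"].round(2),"q",o["q"].round(0),"F",o["wrist_force"].round(1),"open",o["opening"])
    print("xyz",np.round(1000*np.array([np.cos(a)*d[0]+np.sin(a)*d[1],np.sin(a)*d[0]-np.cos(a)*d[1],-d[2]]),1),"twist",np.round(-np.radians(t),4))
E
python3 - <<'E'
from h import *
goto(.4004,-.3104,.248,184.5)
p=camera_params("wrist");im,d=camera("wrist");W=world(d,p);cv2.imwrite("pics/w1.png",im[...,::-1])
hsv=cv2.cvtColor(im,cv2.COLOR_RGB2HSV);m=((W[...,2]>.006)&(W[...,2]<.03)&(hsv[...,1]<90)&(d>0)).astype(np.uint8)
k,l,st,ce=cv2.connectedComponentsWithStats(m)
for i in range(1,k):
    if st[i,4]>300: print(st[i],ce[i],rect(W[l==i]),np.median(W[l==i][:,2]))
E
```

```text
at 0.725 [0.2753 0.233  0.248 ] [-179.99    0.   -175.39] q [ 40. -21. -13.  98.  -0.  36.] F [ 1.3 -0.1  0. ] open 0.08524008970313793
xyz [ -81.  -551.6   -0. ] twist 0.0019
[ 322  272  236  132 2767] [425.59450669 284.74737983] (array([406.3, 371.6]), array([138.7, 293.3]), 39.6) 0.018455922104798045
```

View pics/w1.png

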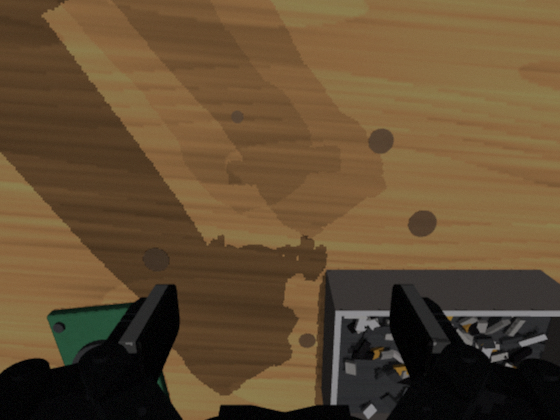

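The wrist view shows the bin (330–560, 270–420) and a corner of the press (60–170, 310–420). The image top points towards the robot. Every row needs a twist value, so I'll include it from now on.

apply_moves(motion=[{"xyz":[-14,-55,0],"twist":0,"jaw":1},{"xyz":[-28,-110,0],"twist":0,"jaw":1},{"xyz":[-42,-165,0],"twist":0,"jaw":1},{"xyz":[-56,-220,0],"twist":0,"jaw":1},{"xyz":[-70,-275,0],"twist":0,"jaw":1}])

```text
time: 1.4
ee_pos: [0.3668, -0.036, 0.2482]
tcp_rot: [-180.0, 0.0, -175.5]
wrist_force: [1.5, 1.0, 0.4]
opening: 0.0853
grasp_force: 0.0
```

apply_moves(motion=[{"xyz":[-14,-55,0],"twist":0,"jaw":1},{"xyz":[-28,-110,0],"twist":0,"jaw":1},{"xyz":[-42,-165,0],"twist":0,"jaw":1},{"xyz":[-56,-220,0],"twist":0,"jaw":1},{"xyz":[-70,-275,0],"twist":0,"jaw":1}])

```text
time: 2.02
ee_pos: [0.4582, -0.3047, 0.2479]
tcp_rot: [180.0, -0.0, -175.5]
wrist_force: [0.6, 0.9, 1.0]
opening: 0.0855
grasp_force: 0.0
```

apply_moves(motion=[{"xyz":[0,0,0],"twist":0,"jaw":1},{"xyz":[0,0,0],"twist":0,"jaw":1}])

```text
time: 2.28
ee_pos: [0.4577, -0.3025, 0.2478]
tcp_rot: [179.9, -0.1, -175.5]
wrist_force: [-0.1, 0.3, 0.2]
opening: 0.0853
grasp_force: 0.0
```

```bash
python3 - <<'E'
from h import *
goto(.4004,-.3104,.248,184.5)
p=camera_params("wrist");im,d=camera("wrist");W=world(d,p);cv2.imwrite("pics/w2.png",im[...,::-1])
hsv=cv2.cvtColor(im,cv2.COLOR_RGB2HSV);m=((W[...,2]>.006)&(W[...,2]<.03)&(d>0)).astype(np.uint8)
k,l,st,ce=cv2.connectedComponentsWithStats(m)
for i in range(1,k):
    if st[i,4]>300: print(st[i],ce[i],rect(W[l==i]),np.median(W[l==i][:,2]),np.median(im[l==i],0))
E
```

```text
at 2.275 [ 0.4577 -0.3025  0.2478] [ 1.7994e+02 -6.0000e-02 -1.7555e+02] q [-33.   5.  10.  95.   0. -38.] F [-0.1  0.3  0.2] open 0.08531241623271703
xyz [57.7 -3.5 -0.2] twist -0.0009
[ 260   25   45  164 6915] [282.54736081 104.72480116] (array([ 399.6, -308. ]), array([149.5,  40. ]), 4.9) 0.01077331918293639 [144. 143. 144.]
[ 380   54   96  156 6597] [427.37789905 131.20084887] (array([ 411.5, -164.2]), array([150.1,  40.7]), 33.0) 0.010665975030823109 [15. 49. 21.]
[  46  119  161   57 6322] [127.43435622 147.46535906] (array([ 445.6, -457.6]), array([ 40.4, 150.6]), 10.7) 0.010946559347652584 [ 79.  31. 105.]
[ 533  195   27  172 2734] [550.28310168 295.76627652] (array([ 5.666e+02, -4.000e-01]), array([214.5,  25.9]), 16.8) 0.01402767172401205 [38. 76. 54.]
[ 252  209   52  156 2142] [274.41503268 307.89402428] (array([ 587.4, -297. ]), array([ 25.2, 189.1]), 80.8) 0.0229192662387135 [70.  9.  8.]
[365 364  45  34 811] [385.31442663 376.82614057] (array([ 705.2, -157.3]), array([42.1, 54.9]), 22.1) 0.013579929841761955 [ 7. 18. 45.]
```

View pics/w2.png

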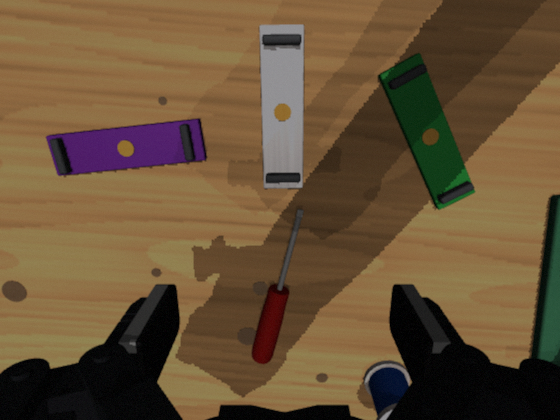

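The wrist view shows the aluminium plate at (282,107), the green one at (427,131), the purple one at (127,147) and the screwdriver at (275,300). The plate measures 149.5 x 40 mm at (0.3996, -0.3080), yaw 4.9°, which matches the given size.

apply_moves(motion=[{"xyz":[29,0,30],"twist":0,"jaw":1},{"xyz":[58,-1,60],"twist":-0.008,"jaw":1},{"xyz":[58,-1,110],"twist":-0.008,"jaw":1},{"xyz":[58,-1,160],"twist":-0.008,"jaw":1},{"xyz":[58,-1,160],"twist":-0.008,"jaw":1}])

```text
time: 2.95
ee_pos: [0.3984, -0.3059, 0.0859]
tcp_rot: [179.8, -0.2, -175.0]
wrist_force: [0.2, 0.2, 1.1]
opening: 0.0859
grasp_force: 0.0
```

```bash
python3 - <<'E'
from h import *
goto(.3996,-.308,.018,184.9)
p=camera_params("wrist");im,d=camera("wrist");W=world(d,p)
m=((W[...,2]>.006)&(W[...,2]<.014)&(d>0)).astype(np.uint8)
k,l,st,ce=cv2.connectedComponentsWithStats(m)
for i in range(1,k):
    if st[i,4]>1000: print(st[i],rect(W[l==i]),np.median(W[l==i][:,2]),np.median(im[l==i],0))
E
```

```text
at 2.95 [ 0.3984 -0.3059  0.0859] [ 179.8    -0.21 -174.99] q [-38.  -1. -14.  77.   0. -43.] F [0.2 0.2 1.1] open 0.08586731655390094
xyz [-1.  -2.2 67.9] twist 0.0019
[  241   103    76   240 14340] (array([ 399.7, -308. ]), array([150.7,  40.1]), 4.9) 0.010648743594866276 [145. 141. 140.]
[  437   149   123   220 12742] (array([ 409.9, -165.1]), array([148. ,  40.4]), 33.2) 0.01052034835353061 [17. 61. 24.]
[   0  243  156   74 8265] (array([ 440.7, -433.1]), array([ 41.4, 101.4]), 10.1) 0.01076126139022646 [ 80.  30. 106.]
```

apply_moves(motion=[{"xyz":[-1,-2,30],"twist":0,"jaw":1},{"xyz":[-1,-2,55],"twist":0,"jaw":1},{"xyz":[-1,-2,64],"twist":0,"jaw":1},{"xyz":[-1,-2,64],"twist":0,"jaw":1}])

```text
time: 3.5
ee_pos: [0.4021, -0.3104, 0.0259]
tcp_rot: [-179.9, 0.1, -175.0]
wrist_force: [-0.8, 0.6, -0.7]
opening: 0.0847
grasp_force: 0.0
```

```bash
python3 - <<'E'
from h import *
goto(.3997,-.308,.018,184.9)
E
```

```text
at 3.5 [ 0.4021 -0.3104  0.0259] [-1.7994e+02  7.0000e-02 -1.7504e+02] q [-38.   1. -19.  70.   0. -43.] F [-0.8  0.6 -0.7] open 0.08467759440460144
xyz [2.2 2.6 7.9] twist 0.0011
```

apply_moves(motion=[{"xyz":[0,0,0],"twist":0,"jaw":1},{"xyz":[0,0,0],"twist":0,"jaw":1},{"xyz":[0,0,0],"twist":0,"jaw":1},{"xyz":[0,0,0],"twist":0,"jaw":1},{"xyz":[0,0,0],"twist":0,"jaw":1}])

```text
time: 4.12
ee_pos: [0.4013, -0.3102, 0.0243]
tcp_rot: [180.0, -0.0, -175.1]
wrist_force: [0.2, 0.4, -1.1]
opening: 0.0855
grasp_force: 0.0
```

```bash
python3 - <<'E'
from h import *
goto(.3997,-.308,.018,184.9)
E
```

```text
at 4.125 [ 0.4013 -0.3102  0.0243] [ 180.     -0.   -175.06] q [-38.   1. -19.  70.  -0. -43.] F [ 0.2  0.4 -1.1] open 0.0855091250827941
xyz [1.4 2.3 6.3] twist 0.0006
```

apply_moves(motion=[{"xyz":[1.5,2,3],"twist":0,"jaw":1},{"xyz":[1.5,2,6],"twist":0,"jaw":1},{"xyz":[1.5,2,6],"twist":0,"jaw":1}])

```text
time: 4.5
ee_pos: [0.3995, -0.3081, 0.0178]
tcp_rot: [180.0, -0.0, -175.1]
wrist_force: [-0.0, 0.3, 0.2]
opening: 0.0856
grasp_force: 0.0
```

apply_moves(motion=[{"xyz":[0,0,0],"twist":0,"jaw":0.2},{"xyz":[0,0,0],"twist":0,"jaw":-0.3},{"xyz":[0,0,0],"twist":0,"jaw":-0.3},{"xyz":[0,0,0],"twist":0,"jaw":-0.3},{"xyz":[0,0,0],"twist":0,"jaw":-0.3}], grip_force=40)

```text
time: 5.12
ee_pos: [0.3999, -0.3086, 0.0186]
tcp_rot: [-180.0, 0.0, -175.1]
wrist_force: [-1.5, -1.2, 4.5]
opening: 0.0385
grasp_force: 41.0
```

apply_moves(motion=[{"xyz":[0,0,0],"twist":0,"jaw":-0.3},{"xyz":[0,0,0],"twist":0,"jaw":-0.3},{"xyz":[0,0,0],"twist":0,"jaw":-0.3}])

```text
time: 5.5
ee_pos: [0.3999, -0.3086, 0.0186]
tcp_rot: [-180.0, 0.0, -175.1]
wrist_force: [-1.0, -1.4, 5.6]
opening: 0.0385
grasp_force: 41.1
```

```bash
python3 - <<'E'
from h import *
goto(.3997,-.308,.018,184.9)
E
```

```text
at 5.5 [ 0.3999 -0.3086  0.0186] [-1.7997e+02  3.0000e-02 -1.7506e+02] q [-38.   1. -20.  69.  -0. -43.] F [-1.  -1.4  5.6] open 0.038523994149462885
xyz [0.1 0.6 0.6] twist 0.0006
```

apply_moves(motion=[{"xyz":[0,0,-8],"twist":0,"jaw":-0.3},{"xyz":[0,0,-25],"twist":0,"jaw":-0.3},{"xyz":[0,0,-55],"twist":0,"jaw":-0.3},{"xyz":[0,0,-95],"twist":0,"jaw":-0.3},{"xyz":[0,0,-135],"twist":0,"jaw":-0.3}])

```text
time: 6.12
ee_pos: [0.3995, -0.3081, 0.1554]
tcp_rot: [180.0, 0.0, -175.1]
wrist_force: [-0.6, -0.7, -2.3]
opening: 0.0389
grasp_force: 40.7
```

apply_moves(motion=[{"xyz":[-22,38,-22],"twist":-0.03,"jaw":-0.3},{"xyz":[-45,77,-45],"twist":-0.06,"jaw":-0.3},{"xyz":[-68,116,-68],"twist":-0.08,"jaw":-0.3},{"xyz":[-95,160,-95],"twist":-0.105,"jaw":-0.3},{"xyz":[-117,199,-115],"twist":-0.105,"jaw":-0.3}])

```text
time: 6.75
ee_pos: [0.4995, -0.0982, 0.2705]
tcp_rot: [-180.0, 0.1, -169.0]
wrist_force: [0.3, -0.6, -2.4]
opening: 0.0389
grasp_force: 40.8
```

apply_moves(motion=[{"xyz":[0,0,0],"twist":0,"jaw":-0.3},{"xyz":[0,0,0],"twist":0,"jaw":-0.3},{"xyz":[0,0,0],"twist":0,"jaw":-0.3},{"xyz":[0,0,0],"twist":0,"jaw":-0.3}])

```text
time: 7.25
ee_pos: [0.4987, -0.1007, 0.268]
tcp_rot: [180.0, -0.0, -169.1]
wrist_force: [0.0, -0.7, -2.4]
opening: 0.0388
grasp_force: 40.8
```

```bash
python3 - <<'E'
from h import *
goto(.5292,.0417,.25,191)
p=camera_params("wrist");im,d=camera("wrist");W=world(d,p);cv2.imwrite("pics/w3.png",im[...,::-1]);np.savez("w3.npz",im=im,d=d,W=W)
hsv=cv2.cvtColor(im,cv2.COLOR_RGB2HSV);H,S=hsv[...,0],hsv[...,1]
m=((W[...,2]>.009)&(W[...,2]<.019)&(d>0)&(H>60)&(H<95)&(S>70)&(W[...,1]>-.05)).astype(np.uint8);print("base",m.sum(),rect(W[m>0]),np.median(W[m>0][:,2]))
a=(S<70)&(d>0)&(W[...,2]>.055)&(W[...,2]<.08)&(np.hypot(W[...,0]-.529,W[...,1]-.042)<.045);A=W[a]
if len(A)>30:
    Q=np.c_[2*A,np.ones(len(A))];x=np.linalg.lstsq(Q,(A**2).sum(1),rcond=None)[0];print("sphere",len(A),x[:3],np.sqrt(x[3]+x[:3]@x[:3]),A[:,2].max())
E
```

```text
at 7.25 [ 0.4987 -0.1007  0.268 ] [ 1.7999e+02 -3.0000e-02 -1.6913e+02] q [-11.  -0.   7.  97.  -0. -22.] F [ 0.  -0.7 -2.4] open 0.03879844307618972
xyz [-56.9 134.1  18. ] twist -0.0022
base 10548 (array([565.6,  51.7]), array([232.9, 108.4]), 11.0) 0.014571593398157348
sphere 2606 [0.52974224 0.04569504 0.04419808] 0.031305751321574406 0.07722572552786217
```

View pics/w3.png

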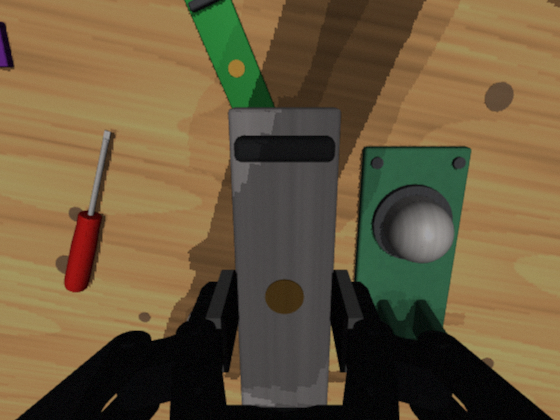

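The wrist view shows the plate held, its rivet at (284,296), and the anvil dome at (421,232) on the green base. Next I measure the plate in the hand.

```bash
python3 - <<'E'
from h import *
f=np.load("w3.npz");im,d,W=f["im"],f["d"],f["W"];o=sensors.get_obs()
hsv=cv2.cvtColor(im,cv2.COLOR_RGB2HSV);H,S,V=hsv[...,0],hsv[...,1],hsv[...,2];v,u=np.indices(d.shape)
m=(u>225)&(u<345)&(v>260)&(v<330)&(S>120)&(H>8)&(H<28)
print("rivet",m.sum(),u[m].mean(),v[m].mean(),np.median(W[m],0),"tcp",o["ee_pos"])
g=(u>225)&(u<345)&(v>100)&(v<260)&(W[...,2]>.22)&(d>0)&(S<40)&(V>60)
P=W[g];A=np.c_[P[:,:2],np.ones(len(P))];c=np.linalg.lstsq(A,P[:,2],rcond=None)[0];print("slope",c,np.std(A@c-P[:,2]));print(rect(P),np.median(P[:,2]))
E
```

```text
rivet 1229 284.6053702196908 292.2994304312449 [ 0.49854152 -0.10056106  0.26066969] tcp [ 0.49873687 -0.10066685  0.26808576]
slope [0.00107789 0.00072812 0.25950931] 0.0006919303498259864
(array([ 453.4, -109.1]), array([58.7, 39.5]), 10.7) 0.2599107600607964
```

```bash
python3 - <<'E'
from h import *
from scipy.optimize import least_squares as ls
f=np.load("side0.npz");S=("side0",f["im"],world(f["d"],camera_params("side")),f["d"])
f=np.load("w3.npz");T=("w3",f["im"],f["W"],f["d"])
f=np.load("scene0.npz");U=("scene0",f["im"],world(f["d"],camera_params("scene")),f["d"])
for n,im,W,d in(S,T,U):
    s=cv2.cvtColor(im,cv2.COLOR_RGB2HSV)[...,1]
    a=(s<70)&(d>0)&(W[...,2]>.05)&(W[...,2]<.08)&(np.hypot(W[...,0]-.5295,W[...,1]-.045)<.035);A=W[a]
    if len(A)<30: print(n,len(A));continue
    r=ls(lambda x:np.linalg.norm(A-[x[0],x[1],.043+x[2]],axis=1)-.032,[.53,.045,0],loss="soft_l1",f_scale=.001);print(n,len(A),r.x,np.median(abs(r.fun)))
E
```

```text
side0 192 [5.31903524e-01 4.41147022e-02 3.59303845e-04] 0.0014981789851701809
w3 2893 [5.29895755e-01 4.59152662e-02 3.37902783e-04] 0.0003644313089573026
scene0 101 [ 0.52945653  0.0451129  -0.00096052] 0.0021310327595799733
```

apply_moves(motion=[{"xyz":[-11,28,0],"twist":0,"jaw":-0.3},{"xyz":[-22,56,10],"twist":0,"jaw":-0.3},{"xyz":[-34,84,40],"twist":0,"jaw":-0.3},{"xyz":[-47,112,75],"twist":0,"jaw":-0.3},{"xyz":[-58,137,110],"twist":0,"jaw":-0.3}])

```text
time: 7.92
ee_pos: [0.5301, 0.0461, 0.1572]
tcp_rot: [180.0, 0.0, -169.1]
wrist_force: [2.0, -0.4, -2.6]
opening: 0.0387
grasp_force: 40.9
```

apply_moves(motion=[{"xyz":[0,0,0],"twist":0,"jaw":-0.3},{"xyz":[0,0,0],"twist":0,"jaw":-0.3},{"xyz":[0,0,0],"twist":0,"jaw":-0.3},{"xyz":[0,0,0],"twist":0,"jaw":-0.3},{"xyz":[0,0,0],"twist":0,"jaw":-0.3}])

```text
time: 8.55
ee_pos: [0.5302, 0.0452, 0.1588]
tcp_rot: [-180.0, 0.0, -169.1]
wrist_force: [-0.4, 0.0, -2.3]
opening: 0.0389
grasp_force: 41.1
```

```bash
python3 - <<'E'
from h import *
goto(.5296,.0452,.093,191)
E
```

```text
at 8.55 [0.5302 0.0452 0.1588] [-1.8000e+02  5.0000e-02 -1.6908e+02] q [ 5.  2. -3. 85.  0. -6.] F [-0.4  0.  -2.3] open 0.03885467902425771
xyz [ 0.6  0.1 65.8] twist -0.0014
```

apply_moves(motion=[{"xyz":[0,0.5,20],"twist":0,"jaw":-0.3},{"xyz":[0,0.5,42],"twist":0,"jaw":-0.3},{"xyz":[0,0.5,56],"twist":0,"jaw":-0.3},{"xyz":[0,0.5,60],"twist":0,"jaw":-0.3},{"xyz":[0,0.5,60],"twist":0,"jaw":-0.3}])

```text
time: 9.18
ee_pos: [0.5301, 0.046, 0.0986]
tcp_rot: [-180.0, 0.0, -169.0]
wrist_force: [0.5, 1.0, -1.7]
opening: 0.0382
grasp_force: 41.1
```

apply_moves(motion=[{"xyz":[0,0,1],"twist":0,"jaw":-0.3},{"xyz":[0,0,2],"twist":0,"jaw":-0.3},{"xyz":[0,0,3],"twist":0,"jaw":-0.3},{"xyz":[0,0,3],"twist":0,"jaw":-0.3},{"xyz":[0,0,3],"twist":0,"jaw":-0.3}])

```text
time: 9.8
ee_pos: [0.5299, 0.046, 0.0953]
tcp_rot: [-180.0, 0.0, -169.0]
wrist_force: [0.9, -0.9, -2.1]
opening: 0.0384
grasp_force: 41.1
```

apply_moves(motion=[{"xyz":[0,0,0.5],"twist":0,"jaw":-0.3},{"xyz":[0,0,1],"twist":0,"jaw":-0.3},{"xyz":[0,0,1],"twist":0,"jaw":-0.3}])

```text
time: 10.18
ee_pos: [0.5299, 0.046, 0.0942]
tcp_rot: [180.0, -0.0, -169.0]
wrist_force: [0.0, -0.3, -1.7]
opening: 0.0388
grasp_force: 41.1
```

apply_moves(motion=[{"xyz":[0,0,0.5],"twist":0,"jaw":-0.3},{"xyz":[0,0,0.8],"twist":0,"jaw":-0.3},{"xyz":[0,0,0.8],"twist":0,"jaw":-0.3}])

```text
time: 10.55
ee_pos: [0.53, 0.046, 0.0936]
tcp_rot: [-180.0, 0.0, -169.0]
wrist_force: [0.4, -0.5, -1.1]
opening: 0.039
grasp_force: 41.3
```

apply_moves(motion=[{"xyz":[0,0,0.4],"twist":0,"jaw":-0.3},{"xyz":[0,0,0.6],"twist":0,"jaw":-0.3},{"xyz":[0,0,0.6],"twist":0,"jaw":-0.3}])

```text
time: 10.92
ee_pos: [0.53, 0.046, 0.0934]
tcp_rot: [-180.0, 0.0, -169.0]
wrist_force: [-2.7, -0.4, 5.9]
opening: 0.0384
grasp_force: 41.9
```

apply_moves(motion=[{"xyz":[0,0,-0.5],"twist":0,"jaw":-0.3},{"xyz":[0,0,-0.5],"twist":0,"jaw":-0.3},{"xyz":[0,0,-0.5],"twist":0,"jaw":-0.3}], grip_force=20)

```text
time: 11.3
ee_pos: [0.53, 0.046, 0.0935]
tcp_rot: [-180.0, 0.0, -169.0]
wrist_force: [-1.5, -1.0, 3.5]
opening: 0.0387
grasp_force: 41.6
```

apply_moves(motion=[{"xyz":[0,0,0],"twist":0,"jaw":0.0},{"xyz":[0,0,0],"twist":0,"jaw":0.15},{"xyz":[0,0,0],"twist":0,"jaw":0.4},{"xyz":[0,0,0],"twist":0,"jaw":0.6},{"xyz":[0,0,0],"twist":0,"jaw":0.6}])

```text
time: 11.92
ee_pos: [0.53, 0.046, 0.0934]
tcp_rot: [180.0, 0.0, -169.0]
wrist_force: [-0.0, -0.1, -0.6]
opening: 0.0684
grasp_force: 0.0
```

```bash
cat > plate.py <<'E'
from h import *
import sys
o=sensors.get_obs();print(o["time"],o["ee_pos"].round(4),o["wrist_force"].round(1),o["opening"])
for n in("wrist","side"):
    p=camera_params(n);im,d=camera(n);W=world(d,p);cv2.imwrite(f"pics/{n}_{sys.argv[1]}.png",im[...,::-1])
    hsv=cv2.cvtColor(im,cv2.COLOR_RGB2HSV);H,S,V=[hsv[...,i] for i in range(3)]
    g=(W[...,2]>.07)&(W[...,2]<.10)&(np.hypot(W[...,0]-.53,W[...,1]-.046)<.085)&(d>0)&(S<45)&(V>75)
    k,l,st,_=cv2.connectedComponentsWithStats(g.astype(np.uint8))
    P=W[l==1+np.argmax(st[1:,4])];A=np.c_[P[:,:2]-[.53,.046],np.ones(len(P))];c=np.linalg.lstsq(A,P[:,2],rcond=None)[0]
    print(n,len(P),"slope",c.round(3),rect(P))
    b=(W[...,2]>.075)&(W[...,2]<.10)&(np.hypot(W[...,0]-.53,W[...,1]-.046)<.02)&(S>110)&(H>8)&(H<30)
    print("rivet",b.sum(),np.median(W[b],0) if b.any() else "")
E
python3 plate.py a
```

```text
11.925 [0.53   0.046  0.0934] [-0.  -0.1 -0.6] 0.06839395234355759
wrist 24806 slope [ 0.008 -0.028  0.086] (array([521.8,  45.3]), array([134.3,  39.8]), 10.7)
rivet 1026 [0.52894481 0.0464969  0.08626372]
side 230 slope [ 0.012 -0.001  0.085] (array([509.6,  29.3]), array([103.1,  62.9]), 13.1)
rivet 7 [0.53100815 0.0470935  0.08449536]
```

```bash
cd pics; python3 -c "
import cv2;a=cv2.imread('wrist_a.png');b=cv2.imread('side_a.png')[120:300,160:400];b=cv2.resize(b,None,fx=1.5,fy=1.5);a=cv2.resize(a,(440,330));c=cv2.copyMakeBorder(b,0,60,0,0,0);cv2.imwrite('ab.png',cv2.hconcat([a,c]))"
```

```text
(no output)
```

View pics/ab.png

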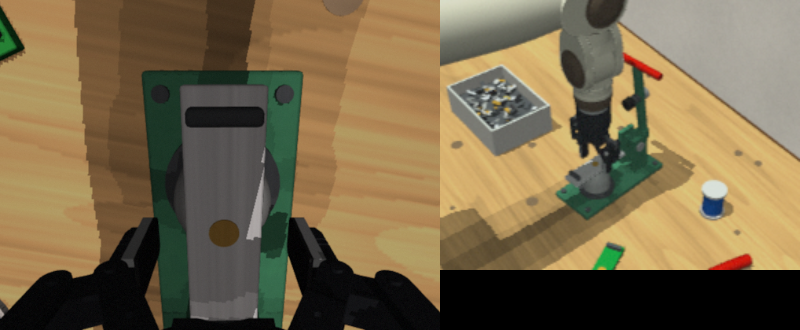

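The plate lies balanced on the anvil: rivet within about 1 mm of the axis, tilt about 0.03 rad, fingers clear. Next I raise the tool, then go over the bar.

apply_moves(motion=[{"xyz":[0,0,-3],"twist":0,"jaw":0.6},{"xyz":[0,0,-12],"twist":0,"jaw":0.6},{"xyz":[0,0,-35],"twist":0,"jaw":0.6},{"xyz":[0,0,-75],"twist":0,"jaw":0.6},{"xyz":[0,0,-120],"twist":0,"jaw":0.6}])

```text
time: 12.65
ee_pos: [0.5296, 0.046, 0.2149]
tcp_rot: [180.0, -0.0, -169.0]
wrist_force: [1.4, 0.2, 0.1]
opening: 0.0682
grasp_force: 0.0
```

apply_moves(motion=[{"xyz":[0,0,-35],"twist":-0.17,"jaw":0.6},{"xyz":[0,0,-70],"twist":-0.34,"jaw":0.6},{"xyz":[0,0,-105],"twist":-0.51,"jaw":0.6},{"xyz":[0,0,-135],"twist":-0.68,"jaw":0.6},{"xyz":[0,0,-150],"twist":-0.85,"jaw":0.6}])

```text
time: 13.28
ee_pos: [0.5299, 0.046, 0.3659]
tcp_rot: [-179.9, 0.1, -120.0]
wrist_force: [0.7, 0.2, -1.2]
opening: 0.0681
grasp_force: 0.0
```

apply_moves(motion=[{"xyz":[0,0,0],"twist":-0.17,"jaw":0.6},{"xyz":[0,0,0],"twist":-0.34,"jaw":0.6},{"xyz":[0,0,0],"twist":-0.51,"jaw":0.6},{"xyz":[0,0,0],"twist":-0.68,"jaw":0.6},{"xyz":[0,0,0],"twist":-0.72,"jaw":0.6}])

```text
time: 13.9
ee_pos: [0.5298, 0.046, 0.3641]
tcp_rot: [-180.0, -0.0, -78.9]
wrist_force: [-0.2, 0.4, -0.6]
opening: 0.0689
grasp_force: 0.0
```

```bash
python3 - <<'E'
from h import *
goto(.6667,.0234,.36,281)
for n in("side","scene"):
    p=camera_params(n);im,d=camera(n);W=world(d,p);cv2.imwrite(f"pics/{n}b.png",im[...,::-1])
    hsv=cv2.cvtColor(im,cv2.COLOR_RGB2HSV);H,S=hsv[...,0],hsv[...,1]
    r=((H<8)|(H>172))&(S>150)&(W[...,2]>.2)&(W[...,2]<.32)&(d>0)&(np.hypot(W[...,0]-.66,W[...,1]-.07)<.12);print(n,r.sum(),rect(W[r]),np.percentile(W[r][:,2],[5,50,95]).round(3))
    if n=="side":
        for u,v in [(0,0)]: pass
        v,u=np.nonzero(r);print("px mean",u.mean(),v.mean(),ray((u.mean(),v.mean()),.296,p))
    else:
        v,u=np.nonzero(r);print("px mean",u.mean(),v.mean(),ray((u.mean(),v.mean()),.300,p))
E
python3 plate.py b | grep -A1 side
```

```text
at 13.9 [0.5298 0.046  0.3641] [-179.96   -0.    -78.91] q [  5.   7.  26. 109.   0. -96.] F [-0.2  0.4 -0.6] open 0.06886264238427119
xyz [  48.5 -130.     4.1] twist 0.0015
side 167 (array([656.1,  66.8]), array([ 15.8, 145.1]), 10.3) [0.293 0.299 0.304]
px mean 291.32335329341316 162.50898203592814 [0.65794076 0.06545673 0.296     ]
scene 260 (array([658.4,  70.2]), array([ 20.2, 138.5]), 11.7) [0.292 0.299 0.305]
px mean 284.3884615384615 228.21153846153845 [0.6604846  0.07176579 0.3       ]
side 371 slope [0.006 0.061 0.085] (array([531.5,  43.9]), array([151.4,  44.9]), 12.5)
rivet 8 [0.52941605 0.04457645 0.08599873]
```

apply_moves(motion=[{"xyz":[12,-33,0],"twist":0,"jaw":0.6},{"xyz":[24,-66,0],"twist":0,"jaw":0.6},{"xyz":[37,-100,0],"twist":0,"jaw":0.6},{"xyz":[48,-130,0],"twist":0,"jaw":0.6},{"xyz":[48,-130,0],"twist":0,"jaw":0.6}])

```text
time: 14.72
ee_pos: [0.6687, 0.0231, 0.36]
tcp_rot: [179.8, 0.0, -79.2]
wrist_force: [-0.8, 0.7, -0.6]
opening: 0.0681
grasp_force: 0.0
```

apply_moves(motion=[{"xyz":[0,0,0],"twist":0,"jaw":0.6},{"xyz":[0,0,0],"twist":0,"jaw":0.6},{"xyz":[0,0,0],"twist":0,"jaw":0.6}])

```text
time: 15.1
ee_pos: [0.6658, 0.0236, 0.3648]
tcp_rot: [-179.9, -0.0, -79.1]
wrist_force: [-0.5, -0.7, 0.1]
opening: 0.0685
grasp_force: 0.0
```

```bash
python3 - <<'E'
from h import *
goto(.667,.023,.295,281)
p=camera_params("wrist");im,d=camera("wrist");W=world(d,p);cv2.imwrite("pics/w5.png",im[...,::-1])
hsv=cv2.cvtColor(im,cv2.COLOR_RGB2HSV);H,S=hsv[...,0],hsv[...,1]
r=((H<8)|(H>172))&(S>150)&(W[...,2]>.2)&(d>0);print(r.sum(),rect(W[r]) if r.any() else"",W[r].mean(0))
E
```

```text
at 15.1 [0.6658 0.0236 0.3648] [-1.799e+02 -2.000e-02 -7.909e+01] q [  2.  30.  56. 115.   0. -99.] F [-0.5 -0.7  0.1] open 0.06845217151034673
xyz [ 0.9 -1.  69.8] twist -0.0015
6225 (array([642.1,  49.4]), array([119.7, 144. ]), 35.5) [0.65970423 0.05769582 0.3070638 ]
```

View pics/w5.png

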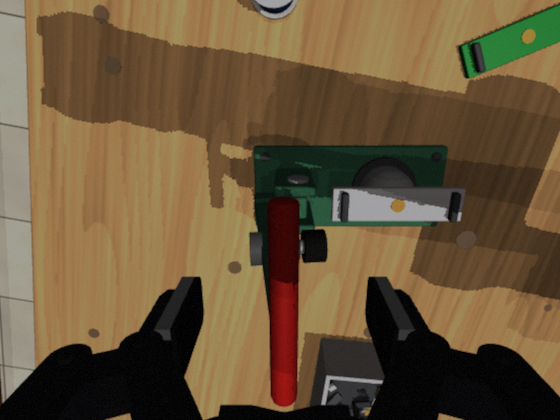

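```bash
python3 - <<'E'
from h import *
p=camera_params("wrist");im,d=camera("wrist");W=world(d,p)
print(cv2.projectPoints(np.array([[.667,.023,.293],[.658,.0695,.293],[.6658,.0236,.3648]]),p["rvec"],p["tvec"],p["mtx"],None)[0].round(0).tolist())
for v in(206,215,235,250,280,320,360,395,402):
    r=W[v,276:294];r=r[r[:,2]>.27];print(v,np.median(r,0).round(4),len(r))
E
```

```text
[[[282.0, 235.0]], [[283.0, 307.0]], [[284.0, 308.0]]]
206 [0.6697 0.0026 0.3017] 18
215 [0.6689 0.0072 0.3026] 18
235 [0.6666 0.0189 0.302 ] 18
250 [0.6649 0.0279 0.3018] 18
280 [0.6614 0.046  0.3022] 18
320 [0.6562 0.0724 0.302 ] 18
360 [0.6508 0.1009 0.3021] 18
395 [0.6455 0.1283 0.3017] 18
402 [0.6445 0.1344 0.3019] 18
```

The wrist view shows the red bar from (284,200) to (284,405), with the grasp point projecting onto it at (282,235). The plate is still balanced, rivet at (398,206). The tool is lined up, so I lower it onto the bar.

apply_moves(motion=[{"xyz":[0,0,20],"twist":0,"jaw":0.6},{"xyz":[0,0,42],"twist":0,"jaw":0.6},{"xyz":[0,0,60],"twist":0,"jaw":0.6},{"xyz":[0,0,69],"twist":0,"jaw":0.6},{"xyz":[0,0,69],"twist":0,"jaw":0.6}])

```text
time: 15.82
ee_pos: [0.6664, 0.0235, 0.2943]
tcp_rot: [180.0, 0.0, -79.1]
wrist_force: [0.5, -0.0, -0.2]
opening: 0.0683
grasp_force: 0.0
```

apply_moves(motion=[{"xyz":[0,0,0],"twist":0,"jaw":0.6},{"xyz":[0,0,0],"twist":0,"jaw":0.6},{"xyz":[0,0,0],"twist":0,"jaw":0.6}])

```text
time: 16.2
ee_pos: [0.6668, 0.0235, 0.2948]
tcp_rot: [-180.0, -0.0, -79.1]
wrist_force: [0.6, -0.5, -0.3]
opening: 0.0682
grasp_force: 0.0
```

apply_moves(motion=[{"xyz":[0,0,0],"twist":0,"jaw":0.0},{"xyz":[0,0,0],"twist":0,"jaw":-0.4},{"xyz":[0,0,0],"twist":0,"jaw":-0.9},{"xyz":[0,0,0],"twist":0,"jaw":-0.9},{"xyz":[0,0,0],"twist":0,"jaw":-0.9}], grip_force=40)

```text
time: 16.82
ee_pos: [0.6666, 0.0235, 0.2945]
tcp_rot: [-180.0, -0.0, -79.1]
wrist_force: [-1.6, -0.3, 0.8]
opening: 0.0161
grasp_force: 39.2
```

apply_moves(motion=[{"xyz":[0,0,0],"twist":0,"jaw":-0.9},{"xyz":[0,0,0],"twist":0,"jaw":-0.9}])

```text
time: 17.08
ee_pos: [0.6666, 0.0235, 0.2945]
tcp_rot: [-180.0, -0.0, -79.1]
wrist_force: [-0.7, -0.1, 2.2]
opening: 0.0167
grasp_force: 39.3
```

```bash
python3 - <<'E'
from h import *
goto(.6658,.0236,.295,281)
E
```

```text
at 17.075 [0.6666 0.0235 0.2945] [-180.     -0.    -79.09] q [  2.  24.  39. 104.   0. -99.] F [-0.7 -0.1  2.2] open 0.01673063929410043
xyz [-0.2  0.8 -0.5] twist -0.0016
```

```bash
python3 - <<'E'
import numpy as np
f=lambda q:np.array([-(-.205*np.cos(1.45-q)+.04*np.sin(1.45-q)),-(.205*np.sin(1.45-q)+.04*np.cos(1.45-q))])*1000
A=lambda q:np.round(f(q)-f(0)).astype(int)
Q=np.r_[np.arange(0,26)*.058]
for k in range(0,25,5): print("down",[ (A(Q[k+j])-A(Q[k])).tolist() for j in range(1,6)],Q[k+5],A(Q[k+5]))
E
```

```text
down [[12, -1], [24, 0], [36, 1], [48, 2], [60, 4]] 0.29000000000000004 [60  4]
down [[12, 3], [23, 7], [35, 11], [46, 16], [57, 22]] 0.5800000000000001 [117  26]
down [[10, 6], [20, 13], [30, 20], [39, 28], [48, 37]] 0.87 [165  63]
down [[8, 8], [15, 18], [23, 28], [29, 38], [35, 48]] 1.1600000000000001 [200 111]
down [[5, 11], [10, 22], [14, 34], [17, 46], [20, 57]] 1.4500000000000002 [220 168]
```

apply_moves(motion=[{"xyz":[0,12,0],"twist":0,"jaw":-0.9},{"xyz":[0,24,0],"twist":0,"jaw":-0.9},{"xyz":[0,36,1],"twist":0,"jaw":-0.9},{"xyz":[0,48,2],"twist":0,"jaw":-0.9},{"xyz":[0,60,4],"twist":0,"jaw":-0.9}], grip_force=50)

```text
time: 17.7
ee_pos: [0.6086, 0.0122, 0.2917]
tcp_rot: [-179.7, -0.0, -79.1]
wrist_force: [5.3, -0.5, 5.1]
opening: 0.0163
grasp_force: 50.7
```

```bash
python3 - <<'E'
from h import *
goto(.6666-.0589,.0235-.0114,.2905,281)
E
```

```text
at 17.7 [0.6086 0.0122 0.2917] [-1.7973e+02 -3.0000e-02 -7.9090e+01] q [   1.   15.   26.  101.    0. -100.] F [ 5.3 -0.5  5.1] open 0.01627832183741715
xyz [-0.   1.   1.2] twist -0.0015
```

Following well; the forces are small.

apply_moves(motion=[{"xyz":[0,12,3],"twist":0,"jaw":-0.9},{"xyz":[0,23,7],"twist":0,"jaw":-0.9},{"xyz":[0,35,11],"twist":0,"jaw":-0.9},{"xyz":[0,46,16],"twist":0,"jaw":-0.9},{"xyz":[0,57,22],"twist":0,"jaw":-0.9}])

```text
time: 18.32
ee_pos: [0.5524, 0.0014, 0.2696]
tcp_rot: [-179.8, -0.0, -79.1]
wrist_force: [1.6, 0.4, 6.7]
opening: 0.0162
grasp_force: 52.4
```

apply_moves(motion=[{"xyz":[0,10,6],"twist":0,"jaw":-0.9},{"xyz":[0,20,13],"twist":0,"jaw":-0.9},{"xyz":[0,30,20],"twist":0,"jaw":-0.9},{"xyz":[0,39,28],"twist":0,"jaw":-0.9},{"xyz":[0,48,37],"twist":0,"jaw":-0.9}])

```text
time: 18.95
ee_pos: [0.5058, -0.0076, 0.232]
tcp_rot: [-179.8, -0.0, -79.1]
wrist_force: [3.5, 0.8, 2.0]
opening: 0.0165
grasp_force: 54.4
```

apply_moves(motion=[{"xyz":[0,8,8],"twist":0,"jaw":-0.9},{"xyz":[0,15,18],"twist":0,"jaw":-0.9},{"xyz":[0,23,28],"twist":0,"jaw":-0.9},{"xyz":[0,29,38],"twist":0,"jaw":-0.9},{"xyz":[0,35,48],"twist":0,"jaw":-0.9}])

```text
time: 19.58
ee_pos: [0.4708, -0.0144, 0.1834]
tcp_rot: [-179.9, -0.0, -79.1]
wrist_force: [5.6, 0.1, 2.9]
opening: 0.0167
grasp_force: 54.6
```

```bash
python3 - <<'E'
from h import *
goto(.6666-.200*.982,.0235-.200*.189,.2945-.111,281)
E
python3 plate.py c | grep -A1 side
```

```text
at 19.575 [ 0.4708 -0.0144  0.1834] [-1.7987e+02 -3.0000e-02 -7.9090e+01] q [  -2.   -7.   -9.   88.    0. -103.] F [5.6 0.1 2.9] open 0.01668663596160254
xyz [-0.2  0.5 -0.1] twist -0.0016
side 341 slope [-0.011  0.048  0.085] (array([532.2,  41.8]), array([153. ,  43.7]), 10.8)
rivet 7 [0.53119303 0.04635286 0.08630992]
```

apply_moves(motion=[{"xyz":[0,5,11],"twist":0,"jaw":-0.9},{"xyz":[0,10,22],"twist":0,"jaw":-0.9},{"xyz":[0,12,28],"twist":0,"jaw":-0.9},{"xyz":[0,14,34],"twist":0,"jaw":-0.9},{"xyz":[0,15,40],"twist":0,"jaw":-0.9}])

```text
time: 20.3
ee_pos: [0.4551, -0.0174, 0.1431]
tcp_rot: [180.0, -0.0, -79.1]
wrist_force: [-2.3, -1.4, 8.6]
opening: 0.0165
grasp_force: 57.3
```

apply_moves(motion=[{"xyz":[0,1,4],"twist":0,"jaw":-0.9},{"xyz":[0,2,8],"twist":0,"jaw":-0.9},{"xyz":[0,3,11],"twist":0,"jaw":-0.9},{"xyz":[0,4,14],"twist":0,"jaw":-0.9},{"xyz":[0,5,17],"twist":0,"jaw":-0.9}])

```text
time: 20.92
ee_pos: [0.451, -0.0182, 0.1266]
tcp_rot: [-179.9, -0.0, -79.1]
wrist_force: [5.0, -0.3, 5.7]
opening: 0.0161
grasp_force: 58.5
```

```bash
python3 - <<'E'
from h import *
goto(.6666-.220*.982,.0235-.220*.189,.2945-.168,281)
for n in("side",):
    p=camera_params(n);im,d=camera(n);W=world(d,p);cv2.imwrite(f"pics/{n}d.png",cv2.resize(im[130:290,180:400,::-1],None,fx=3,fy=3))
    hsv=cv2.cvtColor(im,cv2.COLOR_RGB2HSV);H,S=hsv[...,0],hsv[...,1]
    r=((H<8)|(H>172))&(S>150)&(W[...,2]>.08)&(W[...,2]<.32)&(d>0)&(np.hypot(W[...,0]-.45,W[...,1]-.03)<.12);print(r.sum(),rect(W[r]),np.percentile(W[r][:,2],[5,50,95]).round(3))
E
```

```text
at 20.925 [ 0.451  -0.0182  0.1266] [-1.7992e+02 -2.0000e-02 -7.9090e+01] q [  -2.   -9.  -17.   82.    0. -103.] F [ 5.  -0.3  5.7] open 0.01611705809689607
xyz [-0.2  0.5  0.1] twist -0.0016
87 (array([427. ,  26.3]), array([144.1,  64.6]), 89.5) [0.13  0.137 0.178]
```

View pics/sided.png

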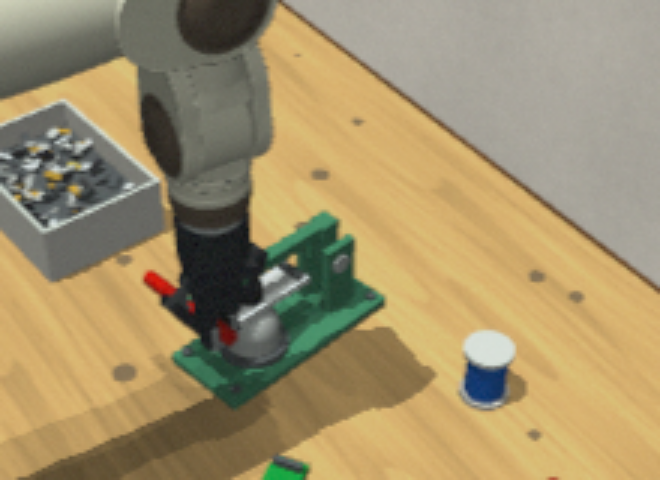

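The side crop shows the arm level over the anvil, the bar down (ends at (150,277) and (232,335)), and the plate still lying under the pad. I push on gently until the stop shows in the force.

apply_moves(motion=[{"xyz":[0,0,1],"twist":0,"jaw":-0.9},{"xyz":[0,0,2],"twist":0,"jaw":-0.9},{"xyz":[0,0,2],"twist":0,"jaw":-0.9},{"xyz":[0,0,2],"twist":0,"jaw":-0.9}])

```text
time: 21.48
ee_pos: [0.4507, -0.0183, 0.1246]
tcp_rot: [-180.0, -0.0, -79.1]
wrist_force: [1.9, -1.5, 7.9]
opening: 0.0163
grasp_force: 58.7
```

apply_moves(motion=[{"xyz":[0,0,1],"twist":0,"jaw":-0.9},{"xyz":[0,0,1],"twist":0,"jaw":-0.9},{"xyz":[0,0,1],"twist":0,"jaw":-0.9},{"xyz":[0,0,1],"twist":0,"jaw":-0.9}])

```text
time: 21.98
ee_pos: [0.4505, -0.0183, 0.1237]
tcp_rot: [-180.0, -0.0, -79.1]
wrist_force: [0.3, -1.8, 9.1]
opening: 0.0165
grasp_force: 58.8
```

apply_moves(motion=[{"xyz":[0,0,1],"twist":0,"jaw":-0.9},{"xyz":[0,0,2],"twist":0,"jaw":-0.9},{"xyz":[0,0,2],"twist":0,"jaw":-0.9},{"xyz":[0,0,2],"twist":0,"jaw":-0.9}])

```text
time: 22.48
ee_pos: [0.4502, -0.0184, 0.1219]
tcp_rot: [180.0, -0.0, -79.1]
wrist_force: [-3.0, -1.5, 12.6]
opening: 0.0164
grasp_force: 59.1
```

apply_moves(motion=[{"xyz":[0,0,1],"twist":0,"jaw":-0.9},{"xyz":[0,0,1],"twist":0,"jaw":-0.9},{"xyz":[0,0,1],"twist":0,"jaw":-0.9},{"xyz":[0,0,1],"twist":0,"jaw":-0.9}])

```text
time: 22.98
ee_pos: [0.4501, -0.0184, 0.1214]
tcp_rot: [180.0, -0.0, -79.1]
wrist_force: [-5.0, -2.2, 16.6]
opening: 0.0169
grasp_force: 59.5
```

apply_moves(motion=[{"xyz":[0,0,0],"twist":0,"jaw":-0.9},{"xyz":[0,0,0],"twist":0,"jaw":-0.9},{"xyz":[0,0,0],"twist":0,"jaw":-0.9},{"xyz":[0,0,0],"twist":0,"jaw":-0.9},{"xyz":[0,0,0],"twist":0,"jaw":-0.9}])

```text
time: 23.6
ee_pos: [0.4502, -0.0184, 0.1214]
tcp_rot: [180.0, -0.0, -79.1]
wrist_force: [-5.1, -2.5, 16.0]
opening: 0.0163
grasp_force: 59.5
```

apply_moves(motion=[{"xyz":[0,0,0.5],"twist":0,"jaw":-0.9},{"xyz":[0,0,0.5],"twist":0,"jaw":-0.9},{"xyz":[0,0,0.5],"twist":0,"jaw":-0.9},{"xyz":[0,0,0.5],"twist":0,"jaw":-0.9},{"xyz":[0,0,0.5],"twist":0,"jaw":-0.9}])

```text
time: 24.22
ee_pos: [0.4501, -0.0184, 0.1212]
tcp_rot: [-180.0, -0.0, -79.1]
wrist_force: [-5.8, -2.1, 18.3]
opening: 0.0162
grasp_force: 59.7
```

```bash
python3 - <<'E'
from h import *
p=camera_params("side");im,d=camera("side");W=world(d,p)
hsv=cv2.cvtColor(im,cv2.COLOR_RGB2HSV);H,S=hsv[...,0],hsv[...,1]
r=((H<8)|(H>172))&(S>150)&(W[...,2]>.08)&(W[...,2]<.16)&(d>0)&(np.hypot(W[...,0]-.45,W[...,1]-.03)<.12);print("bar",r.sum(),W[r].mean(0),np.percentile(W[r][:,2],[5,50,95]).round(3))
g=(H>60)&(H<95)&(S>80)&(W[...,2]>.085)&(d>0)&(W[...,0]<.62)&(W[...,0]>.45)&(abs(W[...,1]-.045)<.04);P=W[g]
s=(P[:,0]-.5299)*.982+(P[:,1]-.0457)*.19;print("arm",g.sum(),np.polyfit(s,P[:,2],1))
im2=cv2.resize(im[190:270,215:320,::-1],None,fx=7,fy=7,interpolation=cv2.INTER_CUBIC);cv2.imwrite("pics/sidee.png",im2)
E
python3 plate.py e | grep -A1 side
```

```text
bar 90 [0.43905909 0.02859674 0.13092935] [0.125 0.131 0.135]
arm 99 [-7.20137919e-05  1.30603762e-01]
side 168 slope [0.018 0.052 0.085] (array([551.3,  44.6]), array([108.9,  39.5]), 13.5)
rivet 0
```

View pics/sidee.png

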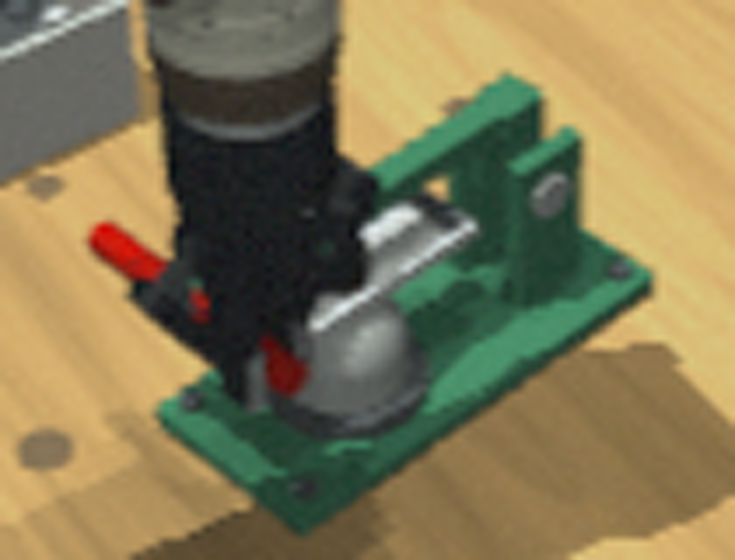

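The crop shows the arm level at its stop (fitted slope about 0), the pad on the plate, and the plate lying straight on the dome at (350,320). It has been held over 1 s. A short further hold, then ease up.

apply_moves(motion=[{"xyz":[0,0,0],"twist":0,"jaw":-0.9},{"xyz":[0,0,0],"twist":0,"jaw":-0.9},{"xyz":[0,0,0],"twist":0,"jaw":-0.9},{"xyz":[0,0,-1.5],"twist":0,"jaw":-0.9},{"xyz":[0,0,-3],"twist":0,"jaw":-0.9}])

```text
time: 25.0
ee_pos: [0.4505, -0.0183, 0.1234]
tcp_rot: [-180.0, -0.0, -79.1]
wrist_force: [0.4, -0.9, 9.5]
opening: 0.0164
grasp_force: 58.8
```

apply_moves(motion=[{"xyz":[0,0,-2],"twist":0,"jaw":-0.9},{"xyz":[0,-1,-4],"twist":0,"jaw":-0.9},{"xyz":[0,-1,-7],"twist":0,"jaw":-0.9},{"xyz":[0,-2,-10],"twist":0,"jaw":-0.9},{"xyz":[0,-3,-14],"twist":0,"jaw":-0.9}])

```text
time: 25.62
ee_pos: [0.4533, -0.0177, 0.1364]
tcp_rot: [179.9, -0.0, -79.1]
wrist_force: [5.3, -1.8, -1.3]
opening: 0.0161
grasp_force: 57.8
```

apply_moves(motion=[{"xyz":[0,-1,-6],"twist":0,"jaw":-0.9},{"xyz":[0,-3,-12],"twist":0,"jaw":-0.9},{"xyz":[0,-7,-24],"twist":0,"jaw":-0.9},{"xyz":[0,-12,-35],"twist":0,"jaw":-0.9},{"xyz":[0,-17,-46],"twist":0,"jaw":-0.9}])

```text
time: 26.25
ee_pos: [0.4723, -0.014, 0.1822]
tcp_rot: [-179.8, 0.0, -79.1]
wrist_force: [21.2, 0.6, -11.1]
opening: 0.0165
grasp_force: 59.9
```

```bash
python3 - <<'E'
from h import *
goto(.6666-.200*.982,.0235-.200*.189,.2945-.111,281)
E
python3 plate.py f | grep -A1 side
```

```text
at 26.25 [ 0.4723 -0.014   0.1822] [-1.7984e+02  1.0000e-02 -7.9080e+01] q [  -2.   -7.   -9.   88.    0. -103.] F [ 21.2   0.6 -11.1] open 0.01653354079690723
xyz [-0.1  2.1 -1.3] twist -0.0014
side 341 slope [-0.019  0.018  0.085] (array([529.9,  43.1]), array([150.8,  44.7]), 12.5)
rivet 7 [0.53196945 0.04549745 0.08671423]
```

apply_moves(motion=[{"xyz":[0,-8,-9],"twist":0,"jaw":-0.9},{"xyz":[0,-15,-18],"twist":0,"jaw":-0.9},{"xyz":[0,-23,-28],"twist":0,"jaw":-0.9},{"xyz":[0,-30,-38],"twist":0,"jaw":-0.9},{"xyz":[0,-38,-46],"twist":0,"jaw":-0.9}])

```text
time: 26.98
ee_pos: [0.5059, -0.0075, 0.2296]
tcp_rot: [179.8, -0.0, -79.1]
wrist_force: [-9.3, -4.5, 8.5]
opening: 0.0161
grasp_force: 58.5
```

apply_moves(motion=[{"xyz":[0,-9,-9],"twist":0,"jaw":-0.9},{"xyz":[0,-18,-17],"twist":0,"jaw":-0.9},{"xyz":[0,-28,-24],"twist":0,"jaw":-0.9},{"xyz":[0,-38,-31],"twist":0,"jaw":-0.9},{"xyz":[0,-48,-37],"twist":0,"jaw":-0.9}])

```text
time: 27.6
ee_pos: [0.5538, 0.0019, 0.2668]
tcp_rot: [179.9, 0.0, -79.1]
wrist_force: [-4.3, -2.7, 6.2]
opening: 0.016
grasp_force: 57.9
```

```bash
python3 - <<'E'
from h import *
goto(.6666-.117*.982,.0235-.117*.189,.2945-.026,281)
E
```

```text
at 27.6 [0.5538 0.0019 0.2668] [ 1.7989e+02  1.0000e-02 -7.9100e+01] q [   0.    6.   13.   97.   -0. -101.] F [-4.3 -2.7  6.2] open 0.016008023661620224
xyz [ 0.1  2.2 -1.7] twist -0.0017
```

apply_moves(motion=[{"xyz":[0,-11,-6],"twist":0,"jaw":-0.9},{"xyz":[0,-22,-11],"twist":0,"jaw":-0.9},{"xyz":[0,-34,-15],"twist":0,"jaw":-0.9},{"xyz":[0,-45,-19],"twist":0,"jaw":-0.9},{"xyz":[0,-57,-22],"twist":0,"jaw":-0.9}])

```text
time: 28.22
ee_pos: [0.6102, 0.0129, 0.288]
tcp_rot: [179.9, 0.0, -79.1]
wrist_force: [-3.0, -0.5, 2.4]
opening: 0.0164
grasp_force: 56.7
```

apply_moves(motion=[{"xyz":[0,-12,-2],"twist":0,"jaw":-0.9},{"xyz":[0,-24,-3],"twist":0,"jaw":-0.9},{"xyz":[0,-35,-4],"twist":0,"jaw":-0.9},{"xyz":[0,-45,-4],"twist":0,"jaw":-0.9},{"xyz":[0,-52,-4],"twist":0,"jaw":-0.9}])

```text
time: 28.85
ee_pos: [0.6616, 0.0229, 0.2914]
tcp_rot: [179.9, 0.0, -79.1]
wrist_force: [-2.2, -0.3, 0.0]
opening: 0.0161
grasp_force: 57.3
```

```bash
python3 - <<'E'
from h import *
goto(.6666,.0235,.2945,281)
E
```

```text
at 28.85 [0.6616 0.0229 0.2914] [ 1.7988e+02  4.0000e-02 -7.9080e+01] q [  2.  24.  37. 104.   0. -99.] F [-2.2 -0.3  0. ] open 0.016099259937227602
xyz [ 0.3 -5.1 -3.1] twist -0.0014
```

apply_moves(motion=[{"xyz":[0,-2,0],"twist":0,"jaw":-0.9},{"xyz":[0,-4,0],"twist":0,"jaw":-0.9},{"xyz":[0,-5,0],"twist":0,"jaw":-0.9},{"xyz":[0,-6,0],"twist":0,"jaw":-0.9},{"xyz":[0,-6,0],"twist":0,"jaw":-0.9}])

```text
time: 29.48
ee_pos: [0.6669, 0.0239, 0.2914]
tcp_rot: [179.9, 0.0, -79.1]
wrist_force: [-6.3, 1.8, -2.4]
opening: 0.0165
grasp_force: 56.4
```

apply_moves(motion=[{"xyz":[0,-1,0],"twist":0,"jaw":-0.9},{"xyz":[0,-1,0],"twist":0,"jaw":-0.9},{"xyz":[0,-1,0],"twist":0,"jaw":-0.9}])

```text
time: 29.85
ee_pos: [0.6674, 0.024, 0.2914]
tcp_rot: [179.8, 0.0, -79.1]
wrist_force: [-8.4, 0.9, -2.6]
opening: 0.0162
grasp_force: 56.5
```

apply_moves(motion=[{"xyz":[0,1,0],"twist":0,"jaw":-0.9},{"xyz":[0,1,0],"twist":0,"jaw":-0.5},{"xyz":[0,1,0],"twist":0,"jaw":0.0},{"xyz":[0,1,0],"twist":0,"jaw":0.6},{"xyz":[0,1,0],"twist":0,"jaw":0.6}], grip_force=20)

```text
time: 30.48
ee_pos: [0.6678, 0.0236, 0.292]
tcp_rot: [-180.0, -0.0, -79.1]
wrist_force: [0.1, 0.6, -0.1]
opening: 0.0683
grasp_force: 0.0
```

apply_moves(motion=[{"xyz":[0,0,0],"twist":0,"jaw":0.6},{"xyz":[0,0,-10],"twist":0,"jaw":0.6},{"xyz":[0,0,-30],"twist":0,"jaw":0.6},{"xyz":[0,0,-55],"twist":0,"jaw":0.6},{"xyz":[0,0,-75],"twist":0,"jaw":0.6}])

```text
time: 31.1
ee_pos: [0.6674, 0.0237, 0.3688]
tcp_rot: [-179.9, -0.0, -79.1]
wrist_force: [0.2, 0.7, -0.8]
opening: 0.0685
grasp_force: 0.0
```

apply_moves(motion=[{"xyz":[0,0,0],"twist":0,"jaw":0.6},{"xyz":[0,0,0],"twist":0,"jaw":0.6},{"xyz":[0,0,0],"twist":0,"jaw":0.6},{"xyz":[0,0,0],"twist":0,"jaw":0.6}])

```text
time: 31.6
ee_pos: [0.6675, 0.0237, 0.3664]
tcp_rot: [179.9, 0.0, -79.1]
wrist_force: [-0.6, -0.1, 0.3]
opening: 0.0683
grasp_force: 0.0
```

```bash
python3 plate.py g; python3 - <<'E'
from h import *
p=camera_params("wrist");im,d=camera("wrist");W=world(d,p)
for v in(215,250,280,320,360):
    r=W[v,250:320];h=cv2.cvtColor(im[v:v+1,250:320],cv2.COLOR_RGB2HSV)[0];r=r[((h[:,0]<8)|(h[:,0]>172))&(h[:,1]>150)&(r[:,2]>.25)];print(v,np.median(r,0).round(4),len(r))
E
cd pics; python3 -c "
import cv2;a=cv2.imread('wrist_g.png');b=cv2.imread('side_g.png')[120:300,160:400];b=cv2.resize(b,None,fx=1.5,fy=1.5);a=cv2.resize(a,(440,330));c=cv2.copyMakeBorder(b,0,60,0,0,0);cv2.imwrite('g.png',cv2.hconcat([a,c]))"
```

```text
31.6 [0.6675 0.0237 0.3664] [-0.6 -0.1  0.3] 0.06827180879068433
wrist 2632 slope [ 0.    -0.03   0.085] (array([536.6,  48. ]), array([135.1,  39. ]), 10.4)
rivet 133 [0.52972045 0.04607878 0.08606672]
side 369 slope [-0.002  0.032  0.085] (array([531.3,  43.6]), array([152.,  45.]), 9.0)
rivet 8 [0.53035531 0.04662259 0.08546193]
215 [0.6701 0.008  0.3016] 30
250 [0.6656 0.0287 0.3014] 30
280 [0.6623 0.0477 0.3013] 29
320 [0.6572 0.0741 0.3014] 27
360 [0.6511 0.103  0.3016] 26
```

View pics/g.png

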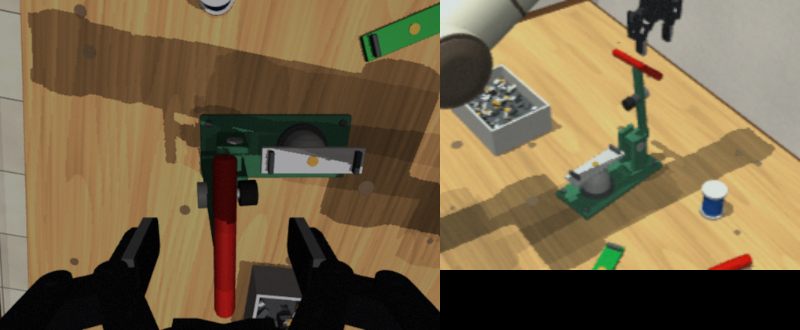

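The final views show the plate balanced and level on the anvil, rivet at (313,160) and within 1 mm of the axis. The bar is back where it started, and the gripper is clear of everything.

```bash
python3 -c "
from workcell import bot
print(bot.job_done())"
```

```text
the job is handed in; nothing more can be done
None
```

I handed the job in at about 32 s of the 72 s: the plate was set on the anvil, pressed at the stop for over a second, and the bar eased back home; the last views show the plate still balanced and the arm up, but the hand-in gave no verdict.

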